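Load the second espresso cup and lift the cup carrier level

TASK

Stand the loose espresso cup upright in the middle of the empty black rubber disc of the wooden cup carrier and let go of it while the carrier still rests on its round steel tray, so that the carrier is balanced. Then take the carrier by its handle bar, lift it at least 10 cm clear of the steel tray with both cups still standing in the middle of their discs, and keep it still and level: finish while holding it in the air, not put down. Do not knock a cup over, and leave the milk jug, tamper, saucers and knock box where they are.

Things in the scene. Friction and masses are not known exactly. Their poses are not given: they have to be found in the camera images.
- carrier: loose cup carrier, light wood, about 0.42 kg (it varies): flat board 130 (its x) x 300 (its y) x 12 mm with a 5 mm wide rim to 20 mm height all round; two upright steel rods 10 mm thick at y = +29 and -29 mm carry a wooden handle bar over the middle. Origin: centre of the underside, z up; lies on the steel tray at any yaw
- handle_bar (a point): centre of the carrier's handle bar, 120 mm above the carrier's underside; the bar is 16 mm thick (carrier x), 76 mm long (carrier y), 20 mm high; between the rods 48 mm are free below it. Axes as the carrier's; the carrier is made to be pinched across its x, from above
- disc_a (a point): centre of the upper face of the occupied rubber disc (80 mm across, 2 mm thick, face 14 mm above the carrier's underside), at carrier y = +110 mm; the cup already loaded stands on it
- disc_b (a point): the same for the empty rubber disc, at carrier y = -110 mm: the place for the loose cup
- cup_set: handleless white espresso cup already on the carrier, loose: 54 mm outer diameter with straight walls (48 mm at the foot, full from 8 mm up), 60 mm tall, wall 4 mm, open at the top, about 0.11 kg (it varies). Origin: centre of its underside, z up
- cup_loose: the same kind of cup, standing alone on the table to the robot's right (-y side). Origin: centre of its underside, z up
- steel_tray: fixed flat round steel plate, 340 mm across, 4 mm thick, on the table under the carrier. Origin: centre of its underside
- milk_jug: bystander: steel milk jug, 84 mm wide, 100 mm tall, with a handle on its own +x side. Origin: centre of its underside
- tamper: bystander: steel tamper standing on its 58 mm foot, 84 mm tall. Origin: centre of its underside
- saucers: bystander: stack of three white saucers in one piece, 120 mm across, 39 mm tall. Origin: centre of its underside
- knock_box: bystander: fixed open wooden box with a steel pan, 270 (x) x 170 (y) x 124 mm, on the robot's left. Origin: centre of its underside

How it is judged:
On the way, in this order (a step that is already met when the one before it is completed fails the run):
1. the loose cup stands, released, in the middle of the empty rubber disc while the carrier rests on the steel tray (horizontal distance between cup_loose and disc_b below 0.015 m and z of cup_loose in the frame of carrier between 0.009 and 0.02 m and angle between cup_loose's own z axis and vertical below 0.12 rad and contact force between the fingers and cup_loose below 0.1 N and linear speed of cup_loose below 0.02 m/s and z of carrier in the frame of steel_tray below 0.01 m), for 0.2 s.
2. the carrier is held level in the air with both cups on their discs (z of carrier in the frame of steel_tray above 0.08 m and angle between carrier's own z axis and vertical below 0.1 rad and linear speed of carrier below 0.03 m/s and angular speed of carrier below 0.15 rad/s and contact force between the fingers and carrier above 2 N and horizontal distance between cup_loose and disc_b below 0.015 m and z of cup_loose in the frame of carrier between 0.009 and 0.02 m and angle between each of cup_loose, cup_set's own z axis and vertical below 0.12 rad and horizontal distance between cup_set and disc_a below 0.02 m and z of cup_set in the frame of carrier between 0.009 and 0.02 m), for 0.5 s.
At the end, for the whole second after the job is handed in: The gripper holds the carrier over 80 mm above the tray, tilted under 0.10 rad, still (30 mm/s, 0.15 rad/s), touched by no bystander; both cups stand on their discs within 0.12 rad of upright, the added one within 15 mm and the first within 20 mm of the centre, untouched by the robot (all of step 2 and contact force between carrier and milk_jug below 0.3 N and contact force between carrier and tamper below 0.3 N and contact force between carrier and saucers below 0.3 N and contact force between carrier and knock_box below 0.3 N and contact force between carrier and steel_tray below 0.3 N and contact force between the arm and cup_loose below 0.5 N and contact force between the arm and cup_set below 0.5 N); the arm keeps its last pose, push and grip.
It fails at once if a cup is knocked over or tipped (angle between any of cup_loose, cup_set's own z axis and vertical above 0.5 rad).
It fails at once if a bystander is disturbed (moved more than 30 mm) (distance of any of milk_jug, tamper, saucers, knock_box from where it was at the start of the episode above 0.03 m).
It also fails if it takes over 53 s, if anything falls off the work surface, if the arm or the gripper's body presses on something with over 40 N, if the wrist force passes 120 N, or if a joint passes its speed limit or range.

ROBOT

A 6-joint arm with a two-finger parallel gripper is mounted at the origin on the work surface. World frame = base frame: x ahead of the robot, y to its left, z up, the work surface at z = 0. Lengths are in m, angles in rad, forces in N, time in s.
With the tool pointing down it reaches from about 0.4 to 0.825 m from the base axis. Payload 7 kg.
Tool frame: the origin (TCP) lies at the very end of the fingers, on their centre line; the grasp point (between the pads) lies arm.hold_point_z behind it (arm.hold_point_z is the distance from the TCP to the grasp point, in m); z points along the fingers, y is the line along which they close (so a half turn about z gives the same grasp; the last joint's range is limited). The gripper opens to 88 mm and grips with 3 to 60 N. Pads are 19 mm wide; open, the fingers measure 130 mm over their backs; the gripper's body (78 mm by 193 mm) begins 47 mm behind the grasp point.
Start: joints at [1.484, 0.359, 0.012, 0, -1.224, -0.288], TCP at [0.247, 0.628, 0.227] pointing down, gripper open.
Joint ranges: [-3.07, 3.07], [-1.43, 2.12], [-1.02, 1.25], [-3.03, 1.67], [-3.05, -0], [-3.03, 3.03]. Speed limits (rad/s): [2.39, 2.39, 3.01, 3.14, 3.14, 3.14].

INTERFACE

Orientations are given as [roll, pitch, yaw] about the fixed x, y, z axes, in that order (R = Rz(yaw) Ry(pitch) Rx(roll)).
In Python, from station import arm gives the robot as it stands.
- The arm moves only by the tool shift_gripper, called by a JSON object that holds its "method" and its "body". Schema: {"type":"object","properties":{"plan":{"type":"array","items":{"type":"object","properties":{"jaw":{"type":"number"},"x":{"type":"number"},"y":{"type":"number"},"z":{"type":"number"},"twist":{"type":"number"}},"additionalProperties":false,"required":["jaw"]},"minItems":1,"maxItems":20},"grip_force":{"type":"number"},"only":{"type":"string"},"quiet":{"type":"boolean"},"lines":{"type":"string"}},"required":["plan"],"additionalProperties":false}. plan is a list of rows, 1 to 20 of them, each an object with the fields jaw (the finger opening in m), x, y, z (the shift in m), twist (a turn about the tool's z in rad); a field left out counts as zero (the opening has to be given); each row is the pose to reach, as a shift and turn from the pose commanded when the call began, along the tool's axes at that moment; what a row does not reach only later rows make up. A row lasts 1/12 s, in which the tool goes at most 0.0417 m and 0.125 rad, less where a joint would pass 70% of its speed; a pose out of reach is approached as far as the arm can. The fingers move at their own pace and stop on an object; grip_force is the grip in N (left out, the last holds). Time passes only in rows, so rows that do not move let the fingers close. The tool returns the time, the measured TCP pose, the force, the opening and the grip force at its end. only (a regular expression) keeps the lines of the reply that match it, lines (a string "A,B") keeps lines A to B, and quiet returns only ok. Input that does not fit is refused with a message, and nothing moves.
- arm.get_state(): the state, without advancing time (a new reading comes with each control period).
- arm.grab_frame(name): name is "scene" or "side" or "wrist"; returns the picture (384x512x3 uint8, red, green, blue); there is no depth.
- arm.camera_params(name): a dict with "fx", "fy", "cx", "cy" (pixels), "T" (4x4, takes a point from camera to world coordinates); the wrist camera has in their place "hand_eye" (4x4, takes a point from camera to tool coordinates, whose origin is the TCP and whose axes are the flange's). Camera axes: x right, y down, z forward; pixel columns grow to the right and rows downward; lengths in m; the calibration is good to about 2 mm. A picture is of the moment at which its call begins: read the wrist's pose just before it. camera_params takes no time and is no camera call.
- arm.job_done(): hands the job in; it is judged then, once.
The state is a dict: "t": time; "q": joint angles; "qd": joint speeds; "joint_efforts": joint torques, N m; "eef_pos": TCP position; "ee_rot": TCP orientation; "force": force on the tool from outside, world axes, zero at the start; "moment": the same for the moment, N m; "width": finger opening in m; "gripper_force": force on a finger pad.
Only numpy, scipy, OpenCV 4.12 (cv2) and the standard library are available. Lean on these libraries where they do the work, as an engineer would, in place of code of your own. Each camera call takes 0.05 s, during which the arm holds its last target. There are 200 camera calls.

## Working session

There is one attempt and no reset: what is moved stays moved. The work goes in short steps, Python scripts to look and compute and a tool call to move; the robot and the scene stay as the last step left them, time stands still between calls to the robot, and variables do not carry over. Pictures are saved under pics/ and viewed, at most 10 in all, crops included, and the job is handed in when it is done.

```bash
ls; mkdir -p pics
```

Run:
```python
from station import arm
import cv2,numpy as np
np.set_printoptions(precision=4,suppress=True)
print(arm.hold_point_z, arm.get_state())
for n in ["scene","side"]:
    im=arm.grab_frame(n); cv2.imwrite(f"pics/{n}0.png",im[:,:,::-1]); print(n,arm.camera_params(n))
print(arm.camera_params("wrist"))
```

```text
pics
station.py
0.0188 {'t': 0.0, 'q': array([ 1.4841,  0.3594,  0.0111, -0.0004, -1.2241, -0.2881]), 'qd': array([ 0.0004,  0.0018,  0.0002,  0.0021, -0.0007,  0.0003]), 'joint_efforts': array([ -0.0022, -58.2714,  29.3045,   6.9971,   0.0067,  -0.0002]), 'eef_pos': array([0.2469, 0.6277, 0.2256]), 'ee_rot': array([ 3.1399, -0.0001, -0.3749]), 'force': array([ 0.1183, -0.1698,  0.4396]), 'moment': array([-0.0079, -0.009 , -0.0297]), 'gripper_force': 0.0, 'width': 0.08745953174060232}
scene {'fx': 480.25946399995644, 'fy': 480.25946399995644, 'cx': 254.5552464798908, 'cy': 192.6875005970228, 'T': array([[ 0.228 ,  0.7592, -0.6097,  1.5275],
       [ 0.9736, -0.1689,  0.1537, -0.2497],
       [ 0.0137, -0.6286, -0.7776,  1.3557],
       [ 0.    ,  0.    ,  0.    ,  1.    ]])}
side {'fx': 405.3434243822153, 'fy': 405.3434243822153, 'cx': 257.87647387986414, 'cy': 197.98401812887047, 'T': array([[ 0.9993, -0.0269,  0.0244,  0.5063],
       [-0.0363, -0.7689,  0.6383, -0.8303],
       [ 0.0016, -0.6388, -0.7694,  1.0662],
       [ 0.    ,  0.    ,  0.    ,  1.    ]])}
{'fx': 282.698389144078, 'fy': 282.698389144078, 'cx': 255.53976085774275, 'cy': 186.6313448618392, 'hand_eye': array([[-0.0005, -0.9536, -0.301 ,  0.0822],
       [ 1.    , -0.0007,  0.0004,  0.0015],
       [-0.0006, -0.301 ,  0.9536, -0.1588],
       [ 0.    ,  0.    ,  0.    ,  1.    ]])}
```

View pics/scene0.png

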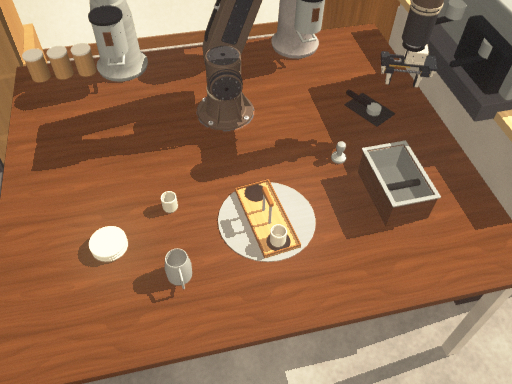

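View pics/side0.png

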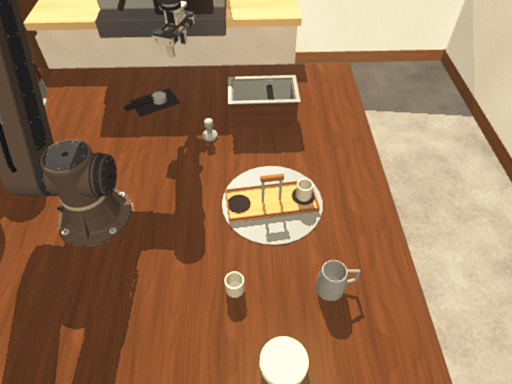

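The scene view shows the loose cup at (169,202), the carrier's empty disc at (255,193) and the loaded cup at (279,236). The tamper is at (339,152), the jug at (178,267) and the saucers at (108,244). The side view shows the loose cup at (234,285), the empty disc at (239,204), the bar at (272,178) and the loaded cup at (305,190).

Create h.py:
```python
from station import arm
import cv2,numpy as np
from scipy.spatial.transform import Rotation as R
np.set_printoptions(precision=4,suppress=True)
def shot(n):
    s=arm.get_state(); p=arm.camera_params(n)
    if n=="wrist":
        T=np.eye(4); T[:3,:3]=R.from_euler('xyz',s['ee_rot']).as_matrix(); T[:3,3]=s['eef_pos']; p['T']=T@p['hand_eye']
    im=arm.grab_frame(n)
    return im,p,s
def ray(p,uv):
    uv=np.atleast_2d(uv).astype(float)
    d=np.c_[(uv[:,0]-p['cx'])/p['fx'],(uv[:,1]-p['cy'])/p['fy'],np.ones(len(uv))]
    return p['T'][:3,3],d@p['T'][:3,:3].T
def plane(p,uv,z):
    o,d=ray(p,uv); return (o+d*((z-o[2])/d[:,2])[:,None])
def proj(p,X):
    X=np.atleast_2d(X); c=(X-p['T'][:3,3])@p['T'][:3,:3]
    return np.c_[c[:,0]/c[:,2]*p['fx']+p['cx'],c[:,1]/c[:,2]*p['fy']+p['cy']]
def tri(pl):
    A=0;b=0
    for p,uv in pl:
        o,d=ray(p,uv); d=d[0]/np.linalg.norm(d); M=np.eye(3)-np.outer(d,d); A=A+M; b=b+M@o
    return np.linalg.solve(A,b)
def blob(mask,uv):
    n,l,st,c=cv2.connectedComponentsWithStats(mask.astype(np.uint8))
    i=[k for k in range(1,n) if st[k,4]>15]; k=min(i,key=lambda k:np.hypot(*(c[k]-uv)))
    return c[k],st[k],l==k
def white(im): 
    h=cv2.cvtColor(im,cv2.COLOR_RGB2HSV); return (h[:,:,1]<90)&(h[:,:,2]>90)
def wood(im):
    h=cv2.cvtColor(im,cv2.COLOR_RGB2HSV); return (h[:,:,0]>13)&(h[:,:,0]<32)&(h[:,:,1]>100)&(h[:,:,2]>130)
def black(im): return im.max(2)<60
def tomove(X,s,yaw_tool=None):
    Rm=R.from_euler('xyz',s['ee_rot']).as_matrix(); return Rm.T@(np.array(X)-s['eef_pos'])
```

Run:
```python
from h import *
V={n:shot(n) for n in("scene","side")}
q={"scene":[(169,202),(268,215),(255,193)],"side":[(234,285),(272,205),(239,204)]}
cp=[]
for n,(im,p,s) in V.items():
    c,st,m=blob(white(im),q[n][0]); print(n,"cup",c,st); cp.append((p,c)); print(plane(p,c,.03))
    w=wood(im).astype(np.uint8); w=cv2.morphologyEx(w,cv2.MORPH_CLOSE,np.ones((5,5)))
    c,st,m=blob(w,q[n][1]); print("wood",c,st)
    ct=max(cv2.findContours(m.astype(np.uint8),0,2)[0],key=cv2.contourArea)[:,0]
    X=plane(p,ct,.024)[:,:2].astype(np.float32); print("rect",cv2.minAreaRect(X))
    c,st,m=blob(black(im),q[n][2]); print("disc",c,st,plane(p,c,.018))
print("cup tri",tri(cp))
```

```text
scene cup [168.9356 201.4102] [161 191  17  22 295]
[[ 0.4614 -0.2881  0.03  ]]
wood [266.9299 217.1003] [ 235  179   66   79 1954]
rect ((0.5918290615081787, 0.02909933403134346), (0.30851316452026367, 0.13144953548908234), 6.823907852172852)
disc [225.9851  90.3234] [214  80  25  20 201] [[-0.102   0.0239  0.018 ]]
side cup [234.1021 283.9026] [224 271  20  27 431]
[[ 0.4607 -0.2836  0.03  ]]
wood [268.7505 199.9577] [ 224  174   95   49 2389]
rect ((0.5739661455154419, 0.045144326984882355), (0.3121756315231323, 0.18410761654376984), 7.27419376373291)
disc [269.1765  86.8235] [267  85   5   5  17] [[0.6115 0.666  0.018 ]]
cup tri [ 0.4618 -0.2867  0.0325]
```

{"method": "shift_gripper", "body": {"plan": [{"jaw": 0.088, "x": 0.482, "y": 0.453}, {"jaw": 0.088, "x": 0.482, "y": 0.453}, {"jaw": 0.088, "x": 0.482, "y": 0.453}, {"jaw": 0.088, "x": 0.482, "y": 0.453}, {"jaw": 0.088, "x": 0.482, "y": 0.453}, {"jaw": 0.088, "x": 0.482, "y": 0.453}, {"jaw": 0.088, "x": 0.482, "y": 0.453}, {"jaw": 0.088, "x": 0.482, "y": 0.453}, {"jaw": 0.088, "x": 0.482, "y": 0.453}, {"jaw": 0.088, "x": 0.482, "y": 0.453}, {"jaw": 0.088, "x": 0.482, "y": 0.453}, {"jaw": 0.088, "x": 0.482, "y": 0.453}, {"jaw": 0.088, "x": 0.482, "y": 0.453}, {"jaw": 0.088, "x": 0.482, "y": 0.453}, {"jaw": 0.088, "x": 0.482, "y": 0.453}, {"jaw": 0.088, "x": 0.482, "y": 0.453}, {"jaw": 0.088, "x": 0.482, "y": 0.453}, {"jaw": 0.088, "x": 0.482, "y": 0.453}, {"jaw": 0.088, "x": 0.482, "y": 0.453}, {"jaw": 0.088, "x": 0.482, "y": 0.453}], "grip_force": 20}}

```text
t: 1.87
eef_pos: [0.5295, 0.0308, 0.2265]
ee_rot: [-3.142, 0.0, -0.374]
force: [0.3, 0.5, -0.3]
width: 0.0876
gripper_force: 0.0
```

Run:
```python
from h import *
im,p,s=shot("wrist"); cv2.imwrite("pics/w1.png",im[:,:,::-1]); print(s['eef_pos'],s['ee_rot'],s['q'],s['t'])
```

```text
[0.5295 0.0308 0.2265] [-3.1415  0.0002 -0.374 ] [ 0.4279  0.1205 -0.3052 -0.0002 -1.1452  0.7689] 1.8667
```

View pics/w1.png

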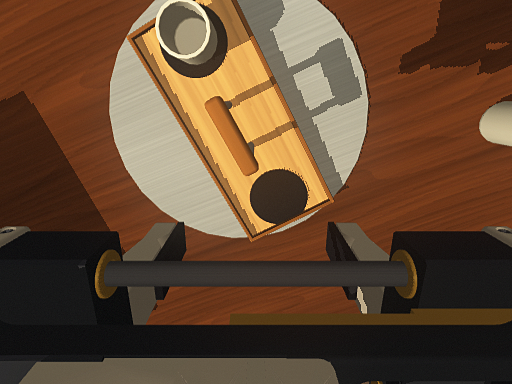

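The wrist view shows the empty disc whole at about (279,196) and the bar from (210,97) to (253,172). The board's corners are near (130,38), (251,241) and (332,203). I'll measure those.

Run:
```python
from h import *
im,p,s=shot("wrist")
g=im.max(2)
c,st,m=blob(black(im),(279,196)); print("disc",c,st)
ct=max(cv2.findContours(m.astype(np.uint8),0,2)[0],key=cv2.contourArea)[:,0]
X=plane(p,ct,.018)[:,:2].astype(np.float32); db=np.array(cv2.fitEllipse(X)[0]); print("disc fit",cv2.fitEllipse(X),cv2.minEnclosingCircle(X))
k=plane(p,[(130,38),(251,241),(332,203)],.024)[:,:2]; print("corners",k,np.linalg.norm(k[0]-k[1]),np.linalg.norm(k[1]-k[2]))
h=cv2.cvtColor(im,cv2.COLOR_RGB2HSV); print("hsv bar",h[140,232],"board",h[150,200],h[100,250],"rim",h[215,300])
hb=h[140,232].astype(int); d=np.abs(h.astype(int)-hb)
m=(d[:,:,0]<5)&(d[:,:,1]<50)&(d[:,:,2]<40); c,st,m=blob(cv2.morphologyEx(m.astype(np.uint8),cv2.MORPH_OPEN,np.ones((3,3))),(232,135)); print("bar",c,st)
ct=max(cv2.findContours(m.astype(np.uint8),0,2)[0],key=cv2.contourArea)[:,0]
X=plane(p,ct,.134)[:,:2].astype(np.float32); r=cv2.minAreaRect(X); print("bar rect",r, r[0]-db)
V=shot("side"); c2,_,_=blob(white(V[0]),(234,285)); 
for n,uv,z in(("jug",(333,280),.05),("sauc",(283,360),.039)): print(n,plane(V[1],uv,z))
```

```text
disc [281.6771 201.1882] [ 250  169   58   56 1663]
disc fit ((0.47059983015060425, 0.017703762277960777), (0.07181500643491745, 0.07459715008735657), 101.74371337890625) ((0.4714353084564209, 0.017367340624332428), 0.04058215767145157)
corners [[ 0.7188  0.1101]
 [ 0.4258  0.077 ]
 [ 0.4392 -0.0474]] 0.2948256252918516 0.1251300261429808
hsv bar [ 14 191 191] board [ 14 126  65] [ 19 156 238] rim [ 13 199 159]
bar [229.6529 135.8517] [ 205   98   51   77 1207]
bar rect ((0.581933856010437, 0.03242901340126991), (0.0730796828866005, 0.012959234416484833), 6.916070461273193) [0.1113 0.0147]
jug [[ 0.7373 -0.2918  0.05  ]]
sauc [[ 0.5821 -0.5007  0.039 ]]
```

{"method": "shift_gripper", "body": {"plan": [{"jaw": 0.088, "x": 0.052, "y": 0.32, "z": 0.05}, {"jaw": 0.088, "x": 0.052, "y": 0.32, "z": 0.05}, {"jaw": 0.088, "x": 0.052, "y": 0.32, "z": 0.05}, {"jaw": 0.088, "x": 0.052, "y": 0.32, "z": 0.05}, {"jaw": 0.088, "x": 0.052, "y": 0.32, "z": 0.05}, {"jaw": 0.088, "x": 0.052, "y": 0.32, "z": 0.05}, {"jaw": 0.088, "x": 0.052, "y": 0.32, "z": 0.05}, {"jaw": 0.088, "x": 0.052, "y": 0.32, "z": 0.05}, {"jaw": 0.088, "x": 0.052, "y": 0.32, "z": 0.05}, {"jaw": 0.088, "x": 0.052, "y": 0.32, "z": 0.1}, {"jaw": 0.088, "x": 0.052, "y": 0.32, "z": 0.1}, {"jaw": 0.088, "x": 0.052, "y": 0.32, "z": 0.1}, {"jaw": 0.088, "x": 0.052, "y": 0.32, "z": 0.1}], "grip_force": 20}}

```text
t: 3.1
eef_pos: [0.4614, -0.2862, 0.1271]
ee_rot: [3.141, 0.001, -0.373]
force: [0.3, -0.4, 0.8]
width: 0.0878
gripper_force: 0.0
```

Run:
```python
from h import *
im,p,s=shot("wrist"); cv2.imwrite("pics/w2.png",im[:,:,::-1]); print(s['q'])
print("predicted rim px",proj(p,[.4615,-.2865,.06]))
m=white(im); uv=proj(p,[.4615,-.2865,.06])[0]
c,st,m=blob(m,uv); print(c,st)
ct=max(cv2.findContours(m.astype(np.uint8),0,2)[0],key=cv2.contourArea)[:,0]
X=plane(p,ct,.06)[:,:2].astype(np.float32); print(cv2.minEnclosingCircle(X),cv2.fitEllipse(X))
```

```text
[-0.1938  0.2317 -0.4148  0.0007 -0.9252  1.3911]
predicted rim px [[253.9091 198.5443]]
[256.2682 193.3815] [ 225  157   63   72 3497]
((0.46450814604759216, -0.2902017831802368), 0.03200380131602287) ((0.4637407660484314, -0.28947320580482483), (0.0516112856566906, 0.06367706507444382), 69.1067123413086)
```

View pics/w2.png

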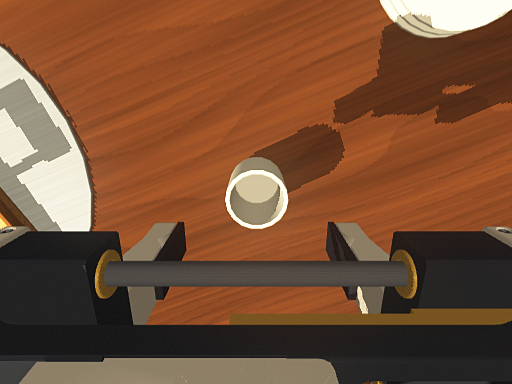

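Rim centre is at (256.5,199), about 2.5 mm along tool +y from the prediction. I'll descend with that shift.

{"method": "shift_gripper", "body": {"plan": [{"jaw": 0.088, "y": 0.002, "z": 0.035}, {"jaw": 0.088, "y": 0.002, "z": 0.07}, {"jaw": 0.088, "y": 0.002, "z": 0.095}, {"jaw": 0.088, "y": 0.002, "z": 0.101}, {"jaw": 0.088, "y": 0.002, "z": 0.101}, {"jaw": 0.088, "y": 0.002, "z": 0.101}, {"jaw": 0.06, "y": 0.002, "z": 0.101}, {"jaw": 0.06, "y": 0.002, "z": 0.101}, {"jaw": 0.06, "y": 0.002, "z": 0.101}, {"jaw": 0.04, "y": 0.002, "z": 0.101}, {"jaw": 0.04, "y": 0.002, "z": 0.101}, {"jaw": 0.04, "y": 0.002, "z": 0.101}, {"jaw": 0.04, "y": 0.002, "z": 0.101}, {"jaw": 0.04, "y": 0.002, "z": 0.101}, {"jaw": 0.04, "y": 0.002, "z": 0.101}, {"jaw": 0.04, "y": 0.002, "z": 0.101}], "grip_force": 15}}

```text
t: 4.48
eef_pos: [0.4606, -0.2886, 0.026]
ee_rot: [-3.142, -0.001, -0.375]
force: [-0.7, 1.4, 5.7]
width: 0.0545
gripper_force: 15.0
```

{"method": "shift_gripper", "body": {"plan": [{"jaw": 0.04, "z": -0.02}, {"jaw": 0.04, "z": -0.05}, {"jaw": 0.04, "z": -0.08}, {"jaw": 0.04, "z": -0.11}, {"jaw": 0.04, "x": -0.01, "y": -0.03, "z": -0.12, "twist": -0.05}, {"jaw": 0.04, "x": -0.02, "y": -0.06, "z": -0.12, "twist": -0.1}, {"jaw": 0.04, "x": -0.031, "y": -0.09, "z": -0.12, "twist": -0.15}, {"jaw": 0.04, "x": -0.042, "y": -0.12, "z": -0.12, "twist": -0.2}, {"jaw": 0.04, "x": -0.053, "y": -0.15, "z": -0.12, "twist": -0.26}, {"jaw": 0.04, "x": -0.064, "y": -0.18, "z": -0.12, "twist": -0.32}, {"jaw": 0.04, "x": -0.074, "y": -0.21, "z": -0.12, "twist": -0.38}, {"jaw": 0.04, "x": -0.084, "y": -0.24, "z": -0.12, "twist": -0.44}, {"jaw": 0.04, "x": -0.095, "y": -0.27, "z": -0.12, "twist": -0.495}, {"jaw": 0.04, "x": -0.1, "y": -0.285, "z": -0.12, "twist": -0.495}, {"jaw": 0.04, "x": -0.102, "y": -0.289, "z": -0.12, "twist": -0.495}, {"jaw": 0.04, "x": -0.102, "y": -0.289, "z": -0.12, "twist": -0.495}, {"jaw": 0.04, "x": -0.102, "y": -0.289, "z": -0.12, "twist": -0.495}, {"jaw": 0.04, "x": -0.102, "y": -0.289, "z": -0.12, "twist": -0.495}]}}

```text
t: 5.98
eef_pos: [0.4709, 0.0169, 0.1453]
ee_rot: [3.141, 0.001, 0.119]
force: [0.6, 0.4, -0.9]
width: 0.0546
gripper_force: 15.0
```

Run:
```python
from h import *
im,p,s=shot("wrist"); cv2.imwrite("pics/w3.png",im[:,:,::-1]); print(s['q'])
print("cup bottom/disc b/ bar px",proj(p,[[.472,.018,.018],[.582,.0325,.134]]),"rim", proj(p,s['eef_pos']+[0,0,.034]))
```

```text
[ 0.455   0.0948 -0.5384 -0.0001 -0.9383  1.2351]
cup bottom/disc b/ bar px [[253.0887 177.2649]
 [248.4712  37.6436]] rim [[252.7785 265.5431]]
```

View pics/w3.png

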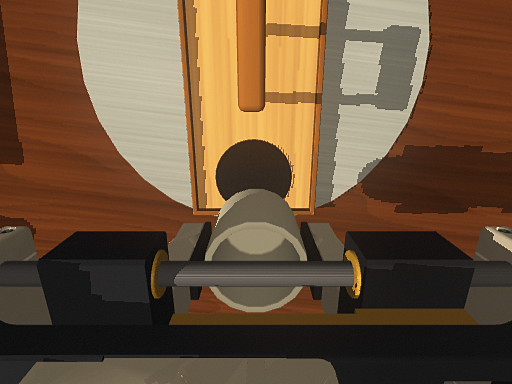

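The bar (centre column 251) and board edges run vertically, so the yaw is aligned. The disc centre is at about column 254 and the cup at about 258, so I shift about 2 mm to tool -y and lower.

{"method": "shift_gripper", "body": {"plan": [{"jaw": 0.04, "x": 0.001, "y": -0.002, "z": 0.02}, {"jaw": 0.04, "x": 0.001, "y": -0.002, "z": 0.05}, {"jaw": 0.04, "x": 0.001, "y": -0.002, "z": 0.075}, {"jaw": 0.04, "x": 0.001, "y": -0.002, "z": 0.09}, {"jaw": 0.04, "x": 0.001, "y": -0.002, "z": 0.096}, {"jaw": 0.04, "x": 0.001, "y": -0.002, "z": 0.099}, {"jaw": 0.04, "x": 0.001, "y": -0.002, "z": 0.101}, {"jaw": 0.04, "x": 0.001, "y": -0.002, "z": 0.101}, {"jaw": 0.04, "x": 0.001, "y": -0.002, "z": 0.101}, {"jaw": 0.04, "x": 0.001, "y": -0.002, "z": 0.101}]}}

```text
t: 6.87
eef_pos: [0.4726, 0.02, 0.0455]
ee_rot: [-3.141, -0.002, 0.12]
force: [-0.6, 0.6, -1.6]
width: 0.0543
gripper_force: 15.0
```

Run:
```python
from h import *
im,p,s=shot("wrist"); cv2.imwrite("pics/w4.png",im[:,:,::-1])
```

```text
(no output)
```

View pics/w4.png

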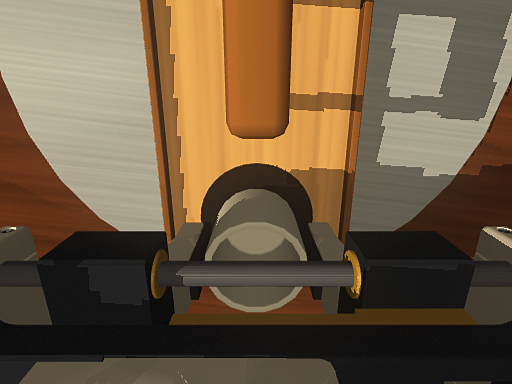

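The disc spans columns 201–312 and the cup 209–307, so it is centred sideways. The disc's far edge at row 164 lets me check the fore-aft fit.

Run:
```python
from h import *
im,p,s=shot("wrist")
P=plane(p,[(256,164)],.018)[0]; print("far edge in tool axes",tomove(P,s))
print("force",s['force'],s['eef_pos'])
```

```text
far edge in tool axes [0.0386 0.0018 0.0274]
force [ 0.0561  0.5889 -2.1109] [0.4725 0.02   0.0454]
```

{"method": "shift_gripper", "body": {"plan": [{"jaw": 0.04, "x": -0.001, "z": 0.001}, {"jaw": 0.04, "x": -0.001, "z": 0.002}, {"jaw": 0.04, "x": -0.001, "z": 0.002}, {"jaw": 0.04, "x": -0.001, "z": 0.002}, {"jaw": 0.06, "x": -0.001, "z": 0.002}, {"jaw": 0.07, "x": -0.001, "z": 0.002}, {"jaw": 0.088, "x": -0.001, "z": 0.002}, {"jaw": 0.088, "x": -0.001, "z": 0.002}, {"jaw": 0.088, "x": -0.001, "z": 0.002}, {"jaw": 0.088, "x": -0.001, "z": 0.002}, {"jaw": 0.088, "x": -0.001, "z": 0.002}, {"jaw": 0.088, "x": -0.001, "z": -0.02}, {"jaw": 0.088, "x": -0.001, "z": -0.05}, {"jaw": 0.088, "x": -0.001, "z": -0.08}, {"jaw": 0.088, "x": -0.001, "z": -0.11}, {"jaw": 0.088, "x": -0.001, "z": -0.14}, {"jaw": 0.088, "x": 0.04, "z": -0.16}, {"jaw": 0.088, "x": 0.06, "z": -0.18}, {"jaw": 0.088, "x": 0.06, "z": -0.18}, {"jaw": 0.088, "x": 0.06, "z": -0.18}]}}

```text
t: 8.63
eef_pos: [0.5325, 0.0272, 0.2249]
ee_rot: [-3.141, -0.001, 0.12]
force: [-0.4, -1.0, -1.2]
width: 0.0874
gripper_force: 0.0
```

Run:
```python
from h import *
im,p,s=shot("wrist"); cv2.imwrite("pics/w5.png",im[:,:,::-1]); print(s['eef_pos'],s['ee_rot'])
```

```text
[0.5325 0.0272 0.2249] [-3.1411 -0.0011  0.1196]
```

View pics/w5.png

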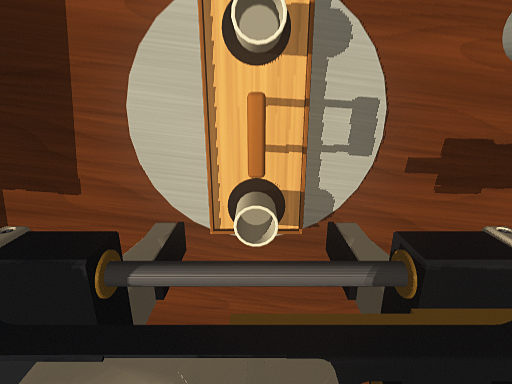

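The loose cup stands centred on its disc: rim at about (256,225), disc columns 228–286. The bar spans columns 247–265 and rows 92–178.

Run:
```python
from h import *
im,p,s=shot("wrist")
h=cv2.cvtColor(im,cv2.COLOR_RGB2HSV).astype(int)
d=np.abs(h-h[140,256]); m=(d[:,:,0]<5)&(d[:,:,1]<50)&(d[:,:,2]<45)
c,st,m=blob(cv2.morphologyEx(m.astype(np.uint8),cv2.MORPH_OPEN,np.ones((3,3))),(256,135)); print(c,st)
ct=max(cv2.findContours(m.astype(np.uint8),0,2)[0],key=cv2.contourArea)[:,0]
X=plane(p,ct,.134)[:,:2].astype(np.float32); r=cv2.minAreaRect(X); print(r)
print("bar move",tomove([*r[0],.124],s)-[0,0,arm.hold_point_z])
print("cup rim",tomove(plane(p,[(256,225)],.078)[0],s),"disc far edge",tomove(plane(p,[(257,179)],.018)[0],s))
```

```text
[254.3019 131.6061] [ 247   89   16   88 1338]
((0.5812321305274963, 0.03232323005795479), (0.07504679262638092, 0.013148251920938492), 6.291118621826172)
bar move [0.0506 0.0007 0.081 ]
cup rim [-0.0624  0.0021  0.1459] disc far edge [-0.0231  0.0036  0.2059]
```

{"method": "shift_gripper", "body": {"plan": [{"jaw": 0.088, "x": 0.03, "z": 0.02}, {"jaw": 0.088, "x": 0.05, "z": 0.05}, {"jaw": 0.088, "x": 0.05, "z": 0.08}, {"jaw": 0.088, "x": 0.05, "z": 0.105}, {"jaw": 0.088, "x": 0.05, "z": 0.118}, {"jaw": 0.088, "x": 0.05, "z": 0.12}, {"jaw": 0.088, "x": 0.05, "z": 0.12}, {"jaw": 0.05, "x": 0.05, "z": 0.12}, {"jaw": 0.04, "x": 0.05, "z": 0.12}, {"jaw": 0.03, "x": 0.05, "z": 0.12}, {"jaw": 0.025, "x": 0.05, "z": 0.12}, {"jaw": 0.02, "x": 0.05, "z": 0.12}, {"jaw": 0.016, "x": 0.05, "z": 0.12}, {"jaw": 0.014, "x": 0.05, "z": 0.12}, {"jaw": 0.01, "x": 0.05, "z": 0.12}, {"jaw": 0.005, "x": 0.05, "z": 0.12}, {"jaw": 0, "x": 0.05, "z": 0.12}, {"jaw": 0, "x": 0.05, "z": 0.12}, {"jaw": 0, "x": 0.05, "z": 0.12}, {"jaw": 0, "x": 0.05, "z": 0.12}], "grip_force": 55}}

```text
t: 10.4
eef_pos: [0.5811, 0.0329, 0.1045]
ee_rot: [3.141, 0.0, 0.12]
force: [-0.2, -1.1, -0.9]
width: 0.0158
gripper_force: 55.0
```

Gripped at 15.8 mm, which matches the bar. I'll lift a little slowly first to check balance.

{"method": "shift_gripper", "body": {"plan": [{"jaw": 0, "z": -0.001}, {"jaw": 0, "z": -0.003}, {"jaw": 0, "z": -0.006}, {"jaw": 0, "z": -0.01}, {"jaw": 0, "z": -0.014}, {"jaw": 0, "z": -0.018}, {"jaw": 0, "z": -0.02}, {"jaw": 0, "z": -0.02}, {"jaw": 0, "z": -0.02}], "grip_force": 55}}

```text
t: 11.15
eef_pos: [0.5812, 0.0331, 0.1247]
ee_rot: [-3.141, -0.0, 0.12]
force: [0.8, 0.4, -6.4]
width: 0.0156
gripper_force: 55.0
```

Run:
```python
from h import *
s=arm.get_state(); print(s['force'],s['moment'],s['width'],s['eef_pos'])
im,p,_=shot("side"); cv2.imwrite("pics/s6.png",cv2.resize(im[110:260,190:360,::-1],None,fx=4,fy=4,interpolation=cv2.INTER_CUBIC))
```

```text
[ 0.7869  0.399  -6.3788] [-0.1182  0.0506 -0.0151] 0.015566733185604744 [0.5812 0.0331 0.1247]
```

View pics/s6.png

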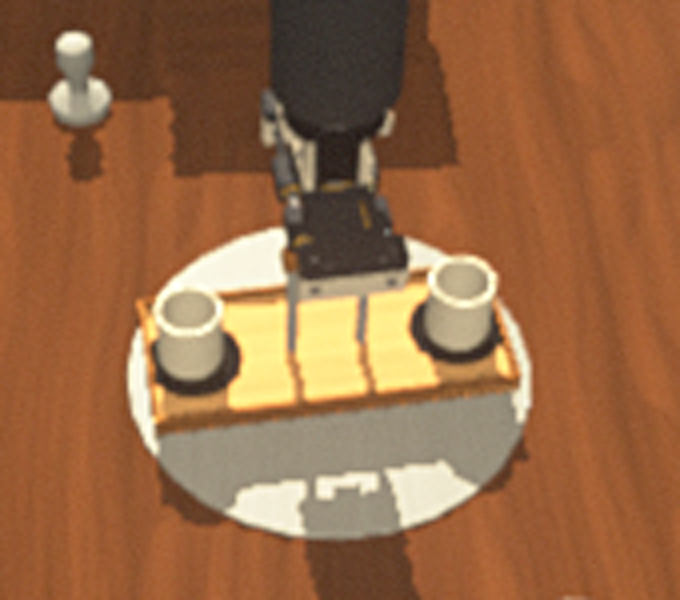

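The full 6.4 N weight is carried, the moment is small, and the board hangs level with both cups standing. I'll continue up to about 13 cm.

{"method": "shift_gripper", "body": {"plan": [{"jaw": 0, "z": -0.003}, {"jaw": 0, "z": -0.009}, {"jaw": 0, "z": -0.018}, {"jaw": 0, "z": -0.028}, {"jaw": 0, "z": -0.038}, {"jaw": 0, "z": -0.048}, {"jaw": 0, "z": -0.058}, {"jaw": 0, "z": -0.068}, {"jaw": 0, "z": -0.078}, {"jaw": 0, "z": -0.088}, {"jaw": 0, "z": -0.097}, {"jaw": 0, "z": -0.104}, {"jaw": 0, "z": -0.108}, {"jaw": 0, "z": -0.11}, {"jaw": 0, "z": -0.11}, {"jaw": 0, "z": -0.11}, {"jaw": 0, "z": -0.11}, {"jaw": 0, "z": -0.11}, {"jaw": 0, "z": -0.11}, {"jaw": 0, "z": -0.11}], "grip_force": 55}}

```text
t: 12.87
eef_pos: [0.5811, 0.033, 0.2343]
ee_rot: [3.141, 0.0, 0.12]
force: [-0.7, -1.1, -6.2]
width: 0.0155
gripper_force: 55.0
```

{"method": "shift_gripper", "body": {"plan": [{"jaw": 0}, {"jaw": 0}, {"jaw": 0}, {"jaw": 0}, {"jaw": 0}, {"jaw": 0}, {"jaw": 0}, {"jaw": 0}], "grip_force": 55}}

```text
t: 13.53
eef_pos: [0.5811, 0.033, 0.2346]
ee_rot: [-3.142, 0.0, 0.12]
force: [-1.0, -0.2, -5.9]
width: 0.0156
gripper_force: 55.0
```

Run:
```python
from h import *
s=arm.get_state(); print(s['force'],s['moment'],s['width'],s['eef_pos'])
im,p,_=shot("side"); cv2.imwrite("pics/s7.png",cv2.resize(im[80:230,190:360,::-1],None,fx=4,fy=4,interpolation=cv2.INTER_CUBIC))
```

```text
[-1.0454 -0.2045 -5.8892] [-0.0427 -0.0088  0.053 ] 0.01555557359139115 [0.5811 0.033  0.2346]
```

View pics/s7.png

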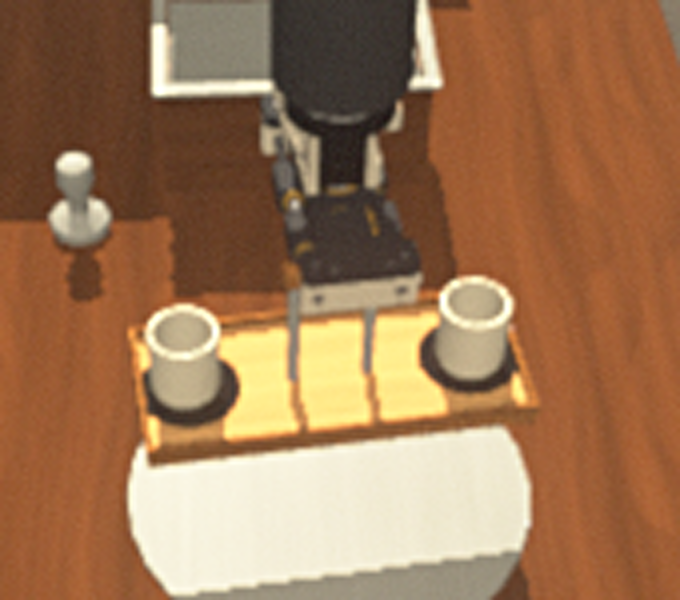

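The carrier hangs level about 13 cm above the tray, with both cups upright on their discs (crop px (185,360) and (475,330)). Nothing has been disturbed, so I hand it in.

```bash
python3 -c "
from station import arm
print(arm.job_done())"
```

```text
the job is handed in; nothing more can be done
None
```

The loose cup stands on the empty disc, and the arm is holding the carrier level about 13 cm above the tray with both cups upright; the job is handed in, and no verdict was printed.

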